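Snap the cap into a bearing block with a squeeze press

ROBOT

A 6-joint arm with a two-finger parallel gripper is mounted at the origin on the work surface. World frame = base frame: x ahead of the robot, y to its left, z up, the work surface at z = 0. Lengths are in m, angles in rad, forces in N, time in s.
With the tool pointing down it reaches from about 0.4 to 0.825 m from the base axis. Payload 7 kg.
Tool frame: the origin (TCP) lies between the finger pads; the fingertips stand 22 mm ahead of it and the grasp point (between the pads) lies 3 mm ahead of it; z points along the fingers, y is the line along which they close (so a half turn about z gives the same grasp; the last joint's range is limited). The gripper opens to 88 mm and grips with 3 to 60 N. Pads are 19 mm wide; open, the fingers measure 130 mm over their backs; the gripper's body (78 mm by 193 mm) begins 47 mm behind the grasp point.
Start: joints at [-0.953, 0.359, 0.012, 0, -1.224, -0.288], TCP at [0.219, -0.639, 0.249] pointing down, gripper open.
Joint ranges: [-3.07, 3.07], [-1.43, 2.12], [-1.02, 1.25], [-3.03, 1.67], [-3.05, -0], [-3.03, 3.03]. Speed limits (rad/s): [2.39, 2.39, 3.01, 3.14, 3.14, 3.14].

INTERFACE

Orientations are given as a rotation vector (axis times angle).
In Python, from rig import r gives the robot as it stands.
- The arm moves only by the tool arm_command, never from a script. Its argument "moves" is a list that holds one entry, the list of rows, each a list of 7 numbers: the turn, a rotation vector about the tool's x, y, z in rad, then the shift along the tool's x, y, z in mm, then the finger opening in mm, from 0 to 87.6. In form: [[[ax, ay, az, x, y, z, grip], ...]]. A call has 1 to 20 rows; each row shifts and turns the commanded pose from where the row before left it, along the tool's axes as they then stand; what a row does not reach is not made up. A row lasts 1/10 s, in which the tool goes at most 50 mm and 8.59 degrees, less where a joint would pass 70% of its speed; a pose out of reach is approached as far as the arm can. A call with a gripper value outside its range is refused whole. The fingers move at their own pace and stop on an object; "newtons" is the grip in N (left out, the last holds). Time passes only in rows, so rows that do not move let the fingers close. It gives the time, the measured TCP pose, the force, the opening and the grip force at its end, in the units of the state.
- r.observe(): the state, without advancing time (a new reading comes with each control period).
- r.capture(name): name is "side" or "top" or "wrist"; returns a dict with "pixels" (480x640x3 uint8, red, green, blue), "fx", "fy", "cx", "cy" (pixels), "xyz" and "orientation" of the camera in the world. Camera axes: x right, y down, z forward; pixel columns grow to the right and rows downward; lengths in m; the calibration is good to about 2 mm. A picture is of the moment at which its call begins. There is no depth.
- r.close_job(): hands the job in; it is judged then, once.
The state is a dict: "time": time; "joints": joint angles; "qvel": joint speeds; "joint_torque": joint torques, N m; "eef_pos": TCP position; "tcp_rot": TCP orientation; "wrist_force": force on the tool from outside, world axes, zero at the start; "ft_torque": the same for the moment, N m; "gripper_width": opening from 0.0 (shut) to 1.0 (fully open); "grasp_force": force on a finger pad.
Only numpy, scipy, OpenCV 4.12 (cv2) and the standard library are available. Lean on these libraries where they do the work, as an engineer would, in place of code of your own. Each camera call takes 0.05 s, during which the arm holds its last target. There are 200 camera calls.

TASK

Take the bearing block whose orange cap still stands out, set it in the nest of the squeeze press so that the cap and the opposite face look at the two jaws, and squeeze the press's two red handles together until the cap snaps home. Then let the handles spring open, take the block out and leave it standing upright on the floor of the blue tray beside the finished one. Do not disturb the other things on the bench.

Things in the scene. Friction and masses are not known exactly. Their poses are not given: they have to be found in the camera images.
- block: loose aluminium bearing block, 34 (its x) x 30 (its y) x 40 tall, about 0.18 kg, upright on the white mat; origin: centre of underside. An orange cap, 24 diameter, stands 7 proud of its +y face, axis 20 above the underside. Grasp it across its x faces (34 wide), from above, about 28 above its underside
- block_mid (a point): centre of the aluminium block, 20 above its underside; moves with the block
- cap (a joint): how far the cap is pressed into the block, m: 0 = 7 mm proud (start), 0.006 = home, 1 mm proud, where a stop holds it. Pressing force rises to about 21 N in the first mm, then falls; past 0.0045 it snaps home by itself and stays; short of that it springs back
- cap_face (a point): centre of the cap's outer face
- press: squeeze press on a blue base 250 x 110, fixed to the bench; origin: on the bench under the vertical pivot pin of its two crossed levers (levers at heights 45 to 66, under a clear guard plate from x -95 to +5, y +-55, top at 77, pin head to 80); x points from the handles to the nest (roughly world +y, handles on the world -y side), z up. Jaws at x +85, red handles at x about -152
- lamp (a point): centre of the underside of the press's white lamp bar, 40 (press x) x 120 (y) x 18, 224 above the bench over the handles (press x -152 to -112); its post, 14 thick, stands at press x -40, y -110, up to 243. It keeps the gripper from coming straight down on the handles: lean the tool 35 degrees, in line with them, from the handles' side
- nest (a point): centre of the nest's floor, 35 above the bench, at press x +85, y 0; axes as the press's. A steel anvil with yellow lips 5 high before and behind it (in x), 42 apart: fingers fit there, in x, above the lips. The block lies between the jaws with its y along the press's y, cap to either side
- jaw_left (a point): middle of the working face of the jaw on the press's +y side. The two jaws, 22 wide, at heights 44 to 66, stand left and right of the nest (in y), faces 47 apart when open, and close alike on the centre line; the block with its cap is 37 long. Lever arms run outside y = +-38 of the press
- handle_left_grip (a point): grip point on the axis of the left red handle (+y side of the press), about 104 above the bench, 23 mm from the centre line when open. Handles are round, 16 thick and 85 long, this point 60 from the foot; they lean 35 degrees from vertical, tops towards the press's -x (away from the nest)
- handle_right_grip (a point): the same on the right handle; both handles together are 62 wide on the outside when open
- handle_left (a joint): left handle angle, rad: 0 = open (a spring holds it there), grows as it closes; the jaws meet the capped block at about 0.06, the cap snaps home at about 0.085 and the jaws bear on the block at about 0.09; limit 0.14. About 12 N on each handle at the grip points is needed to pass the cap's peak; 20 to 40 N is right
- handle_right (a joint): right handle angle, the same; the two handles are geared together and move alike
- tray: shallow blue tray fixed on the bench, 220 (x) x 160 (y), walls 5 thick and 25 high, floor top 5 above its origin; origin: centre of underside. It stands left or right of the press, across from the mat. Its -x half is empty: about x -50 mm is a good place
- mat: white mat 240 x 170 x 2 on the bench, on which the block starts; origin: centre of underside
- done_block: finished aluminium bearing block (same size as the other, 34 x 30 x 40, its orange cap already home); loose bystander standing in the tray's +x half; origin: centre of underside
- bearing: loose steel ball-bearing ring, 42 diameter, 14 high, lying on the mat; bystander; origin: centre of underside
- spindle: loose stepped steel spindle, 38 diameter foot, 85 tall, standing on the mat; bystander; origin: centre of underside
- cup: white plastic cup, 64 diameter, 60 tall, beyond the press; bystander
- blue_box: small blue box 60 x 90 x 45, beyond the press; bystander
- seal_ring: dark steel ring, 60 diameter, 12 high, lying beyond the press; bystander
- driver: red-handled screwdriver lying at the back; bystander

How it is judged:
On the way, in this order (a step that is already met when the one before it is completed fails the run):
1. the block stands in the nest, released, its cap still proud and facing a jaw (horizontal distance between block_mid and nest below 0.008 m and z of block in the frame of nest below 0.004 m and angle between block's own z axis and vertical below 0.12 rad and angle between the y axis of block and the y axis of press, either way round below 0.2 rad and value of joint cap below 0.002 m and contact force between the fingers and block below 0.2 N and linear speed of block below 0.02 m/s), for 0.2 s.
2. with the block in the nest, the handles are closed on it and the cap is home (horizontal distance between block_mid and nest below 0.012 m and z of block in the frame of nest below 0.004 m and angle between block's own z axis and vertical below 0.12 rad and value of joint cap above 0.0052 m and value of joint each of handle_left, handle_right above 0.065 rad), for 0.1 s.
At the end, for the whole second after the job is handed in: The block stands upright (within 6 degrees) and at rest on the tray's floor (origin at most 9 mm above the tray's underside, within 100 mm in x and 70 mm in y of its centre), its cap home (joint above 5.2 mm), and both handles are open again (under 0.02 rad) (value of joint cap above 0.0052 m and value of joint each of handle_left, handle_right below 0.02 rad and x of block in the frame of tray between -0.1 and 0.1 m and y of block in the frame of tray between -0.07 and 0.07 m and z of block in the frame of tray below 0.009 m and angle between block's own z axis and vertical below 0.1 rad and linear speed of block below 0.02 m/s); the robot touches nothing.
It fails at once if another thing on the bench is moved more than 30 mm (distance of any of done_block, bearing, spindle, cup, blue_box, seal_ring, driver from where it was at the start of the episode above 0.03 m).
It also fails if it takes over 72 s, if anything falls off the work surface, if the arm or the gripper's body presses on something with over 40 N, if the wrist force passes 120 N, or if a joint passes its speed limit or range.

## Working session

There is one attempt and no reset: what is moved stays moved. The work goes in short steps, Python scripts to look and compute and a tool call to move; the robot and the scene stay as the last step left them, time stands still between calls to the robot, and variables do not carry over. Pictures are saved under pics/ and viewed, at most 13 in all, crops included, and the job is handed in when it is done.

Besides the shell and the picture viewer there is one more tool, called after ">>>" as name([rows], argument=value, ...), one row to a line, values as JSON. arm_command: Moves the arm, as the interface text tells. Its arguments: {"type":"object","properties":{"moves":{"type":"array"},"newtons":{"type":"number"}},"required":["moves"]}

```bash
mkdir -p pics; ls
python3 - <<'E'
from rig import r
import cv2,numpy as np
print(r.observe())
for n in ("top","side"):
    c=r.capture(n); cv2.imwrite(f"pics/{n}0.png",c["pixels"][:,:,::-1])
    print(n,{k:v for k,v in c.items() if k!="pixels"})
E
```

```text
pics
{'time': 0.0, 'joints': array([-9.52898443e-01,  3.59390126e-01,  1.10209774e-02, -3.57508410e-04,
       -1.22408803e+00, -2.88095849e-01]), 'qvel': array([0.0013609 , 0.00034829, 0.00097745, 0.00017881, 0.0007607 ,
       0.00132434]), 'joint_torque': array([-9.04949720e-04, -5.82715881e+01,  2.93052399e+01,  6.99751943e+00,
        6.87812339e-03, -1.35793598e-04]), 'eef_pos': array([ 0.21842265, -0.63818655,  0.24760275]), 'tcp_rot': array([ 5.15448646e-01, -3.09858716e+00, -2.57646756e-03]), 'wrist_force': array([-0.02442544, -0.7775484 ,  0.6076521 ]), 'ft_torque': array([ 0.04376111,  0.00440485, -0.09079434]), 'grasp_force': 0.0, 'gripper_width': 1.000250377661569}
top {'fx': 608.2606141335283, 'fy': 608.2606141335283, 'cx': 316.5327620606795, 'cy': 239.37924281946735, 'xyz': array([ 0.35508952, -0.00166022,  1.38804033]), 'orientation': array([-2.14865804,  2.0599556 , -0.22767311])}
side {'fx': 487.37891132931, 'fy': 487.37891132931, 'cx': 320.5639887534789, 'cy': 252.92396951339654, 'xyz': array([0.49981445, 0.6649252 , 0.87454123]), 'orientation': array([-0.24833251,  2.87120653, -1.111767  ])}
```

View pics/top0.png

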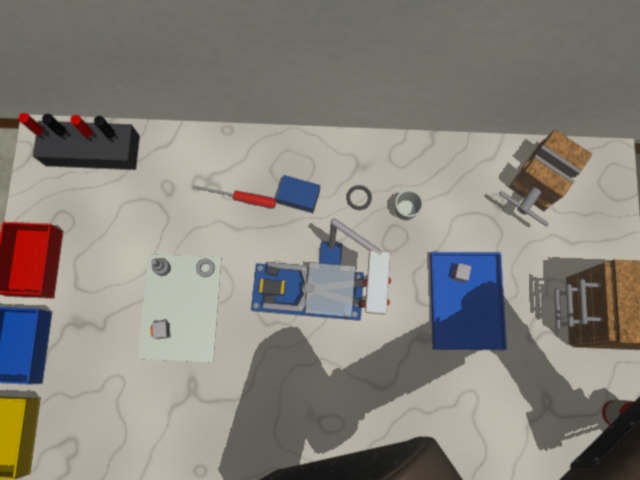

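View pics/side0.png

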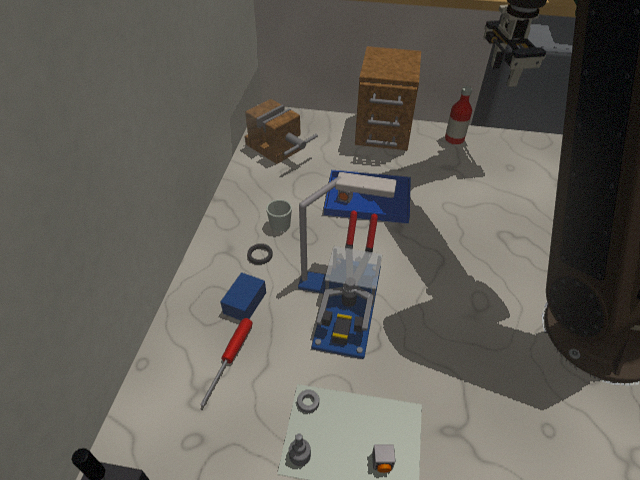

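The top view looks down with image-left = world +y. The mat is at left, with the block at about (160,329) and its cap facing left. The press is centred near (305,290), with the nest at (272,287) and handles at right under the lamp. The tray is at (467,300), with the finished block at (460,271). The side view agrees.

```bash
cat > h.py <<'E'
import numpy as np, cv2
from scipy.spatial.transform import Rotation as R
def px2w(c,uv,z):
    uv=np.atleast_2d(uv).astype(float)
    d=np.c_[(uv[:,0]-c["cx"])/c["fx"],(uv[:,1]-c["cy"])/c["fy"],np.ones(len(uv))]@R.from_rotvec(c["orientation"]).as_matrix().T
    return c["xyz"]+d*((z-c["xyz"][2])/d[:,2])[:,None]
def w2px(c,p):
    q=(np.atleast_2d(p)-c["xyz"])@R.from_rotvec(c["orientation"]).as_matrix()
    return np.c_[q[:,0]/q[:,2]*c["fx"]+c["cx"],q[:,1]/q[:,2]*c["fy"]+c["cy"]]
def blobs(img,lo,hi,roi,amin=8):
    hsv=cv2.cvtColor(img,cv2.COLOR_RGB2HSV); u0,v0,u1,v1=roi
    m=np.zeros(img.shape[:2],np.uint8); m[v0:v1,u0:u1]=cv2.inRange(hsv,lo,hi)[v0:v1,u0:u1]
    n,l,s,ce=cv2.connectedComponentsWithStats(m)
    return [(s[i,4],ce[i],cv2.minAreaRect(np.argwhere(l==i)[:,::-1].astype(np.float32))) for i in range(1,n) if s[i,4]>=amin]
E
python3 - <<'E'
from rig import r
from h import *
np.set_printoptions(precision=4,suppress=True)
c=r.capture("top"); im=c["pixels"]
def rep(n,b,z):
    for a,ce,rect in b:
        print(n,a,ce.round(1),px2w(c,ce,z)[0,:2],"rect",px2w(c,rect[0],z)[0,:2],[round(x,1) for x in rect[1]],round(rect[2],1))
        if a>100: print(px2w(c,cv2.boxPoints(rect),z)[:,:2].tolist())
rep("orange",blobs(im,(3,120,80),(20,255,255),(130,300,220,360)),.022)
rep("lips",blobs(im,(20,120,80),(35,255,255),(240,250,330,330)),.04)
rep("base",blobs(im,(100,120,40),(125,255,255),(240,250,330,330),60),.02)
rep("tray",blobs(im,(100,120,30),(125,255,255),(420,240,520,360),200),.025)
rep("red",blobs(im,(0,120,60),(8,255,255),(360,240,400,330)),.11)
big=lambda u0,v0,u1,v1,f:cv2.resize(im[v0:v1,u0:u1,::-1],None,fx=f,fy=f,interpolation=cv2.INTER_CUBIC)
cv2.imwrite("pics/crop.png",np.vstack([big(240,240,400,330,5)]))
E
```

```text
orange 13 [151.1 331.1] [0.4337 0.3678] rect [0.4346 0.3684] [7.1, 1.8] 78.7
lips 42 [261.  285.2] [0.5442 0.1281] rect [0.5436 0.1281] [3.1, 13.0] 6.3
lips 40 [282.  287.2] [0.5417 0.081 ] rect [0.5411 0.0811] [3.0, 13.0] 5.7
base 125 [324.8 256.2] [ 0.6198 -0.0117] rect [ 0.6192 -0.0112] [13.0, 9.0] 90.0
[[0.6339045913590626, -0.0002479186273942921], [0.6347781866634816, -0.020884766476709893], [0.6044993277229669, -0.02202134483447871], [0.603630614538728, -0.0014815115244995068]]
base 1105 [280.  288.6] [0.541  0.0865] rect [0.5395 0.0848] [54.8, 45.5] 5.2
[[0.49116406601879, 0.1481152399465234], [0.5947727156006529, 0.14544696843712418], [0.588572081158742, 0.020527740281407723], [0.4852300546341477, 0.025204956324844555]]
tray 6514 [467.5 302.1] [ 0.5276 -0.3359] rect [ 0.5313 -0.3364] [99.2, 72.0] 88.1
[[0.6386318074653159, -0.25172302474036057], [0.6512015000526126, -0.4163263194546541], [0.4275478076364061, -0.4182391218977354], [0.4156476838200661, -0.25935724596806864]]
red 11 [364.8 282.1] [ 0.5502 -0.0981] rect [ 0.5504 -0.0985] [4.0, 2.0] 90.0
red 14 [363.1 303.1] [ 0.5054 -0.0955] rect [ 0.5057 -0.0954] [4.0, 2.0] 90.0
```

View pics/crop.png

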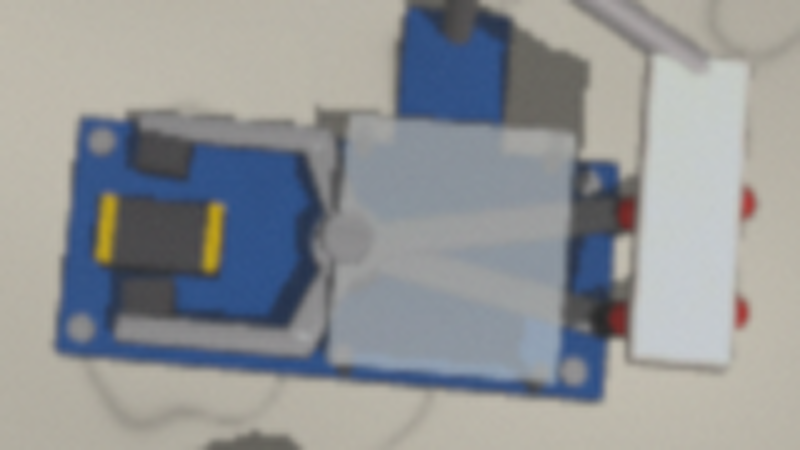

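The crop shows the nest at crop (160,235), centred between the yellow lips. The red handle tops are at (748,203) and (740,313), under the lamp at (690,210). The pin is at (347,238). This puts the nest near (0.543, 0.105) with press yaw about 87°. Next I go above the block.

>>> arm_command([
  [[0,0,-0.1375,0,0,-9,87],[0,0,-0.1375,0,0,-9,87],[0,0,-0.1375,0,0,-9,87],[0,0,-0.1375,0,0,-9,87],[0,0,-0.1375,0,0,-9,87],[0,0,-0.1375,0,0,-9,87],[0,0,-0.1375,0,0,-9,87],[0,0,-0.1375,0,0,-9,87],[0,0,-0.1375,0,0,-9,87],[0,0,0,-35,-27.5,0,87],[0,0,0,-35,-27.5,0,87],[0,0,0,-35,-27.5,0,87],[0,0,0,-35,-27.5,0,87],[0,0,0,-35,-27.5,0,87],[0,0,0,-35,-27.5,0,87],[0,0,0,-35,-27.5,0,87],[0,0,0,-35,-27.5,0,87],[0,0,0,-35,-27.5,0,87],[0,0,0,-35,-27.5,0,87],[0,0,0,-35,-27.5,0,87]],
])

```text
time: 2.15
eef_pos: [0.5231, -0.2529, 0.3295]
tcp_rot: [-2.218, 2.225, 0.0]
wrist_force: [1.4, -0.6, 0.1]
gripper_width: 0.995
grasp_force: 0.0
```

>>> arm_command([
  [[0,0,0,-46,7,0,87],[0,0,0,-46,7,0,87],[0,0,0,-46,7,0,87],[0,0,0,-46,7,0,87],[0,0,0,-46,7,0,87],[0,0,0,-46,7,0,87],[0,0,0,-46,7,0,87],[0,0,0,-46,7,0,87],[0,0,0,-46,7,0,87],[0,0,0,-46,7,0,87],[0,0,0,-46,7,0,87],[0,0,0,-46,7,0,87],[0,0,0,-46,7,0,87],[0,0,0,0,0,25,87],[0,0,0,0,0,25,87],[0,0,0,0,0,25,87],[0,0,0,0,0,0,87]],
])

```text
time: 3.85
eef_pos: [0.4319, 0.3423, 0.251]
tcp_rot: [2.213, -2.221, 0.001]
wrist_force: [-0.7, -0.1, -0.0]
gripper_width: 0.989
grasp_force: 0.0
```

Run:
```python
from rig import r
from h import *
o=r.observe(); print(o["time"],o["eef_pos"],o["tcp_rot"],o["joints"])
c=r.capture("wrist"); cv2.imwrite("pics/w1.png",c["pixels"][:,:,::-1]); print({k:v for k,v in c.items() if k!="pixels"})
```

```text
3.85 [0.43194905 0.34228234 0.25098295] [ 2.21269463e+00 -2.22089447e+00  5.27632843e-04] [ 1.02469675  0.15764941 -0.25444629 -0.00135091 -1.16515769 -1.02785862]
{'fx': 407.44804828093737, 'fy': 407.44804828093737, 'cx': 318.0668177249774, 'cy': 242.98482837902822, 'xyz': array([0.43327483, 0.26624082, 0.38696287]), 'orientation': array([-0.00699543, -3.10573543, -0.4506739 ])}
```

View pics/w1.png

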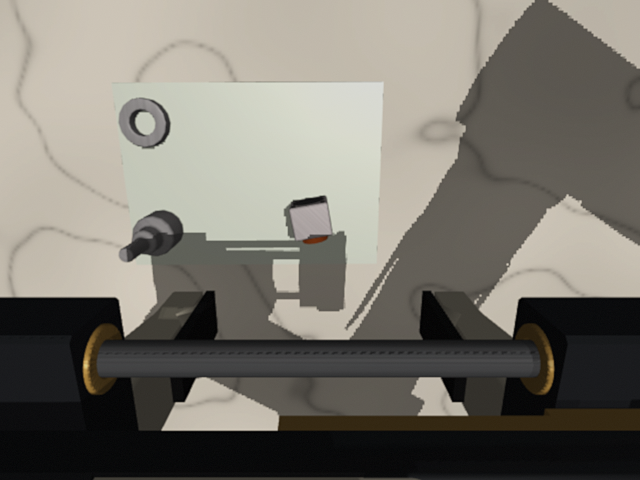

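The wrist view shows the block's top face, corners about (290,204), (327,197), (332,234) and (296,241), with the orange cap under its lower edge at (315,240). The spindle is at (155,235) and the ring at (145,122).

Run:
```python
from rig import r
from h import *
np.set_printoptions(precision=4,suppress=True)
c=r.capture("wrist"); im=c["pixels"]
print([im[v,u].tolist() for u,v in((310,220),(350,200),(320,205),(290,215),(260,200))])
hsv=cv2.cvtColor(im,cv2.COLOR_RGB2HSV)
s=im.astype(int); m=((s[:,:,1]-s[:,:,0]<2)&(s.max(2)>130)&(s.max(2)-s.min(2)<30)).astype(np.uint8)
m[:190]=0;m[250:]=0;m[:,:275]=0;m[:,345:]=0
n,l,st,ce=cv2.connectedComponentsWithStats(m); i=1+st[1:,4].argmax()
rect=cv2.minAreaRect(np.argwhere(l==i)[:,::-1].astype(np.float32)); print(st[i,4],rect)
P=px2w(c,cv2.boxPoints(rect),.042)[:,:2]; print(P.tolist(),"c",P.mean(0))
e=P-np.roll(P,1,0); print(np.linalg.norm(e,axis=1),np.degrees(np.arctan2(e[:,1],e[:,0])))
for b in blobs(im,(3,120,80),(20,255,255),(280,225,345,255)): print(b[0],px2w(c,b[1],.03))
```

```text
[[173, 165, 164], [206, 209, 195], [179, 172, 169], [94, 96, 87], [201, 203, 189]]
1171 ((312.65576171875, 219.97222900390625), (32.661903381347656, 38.779415130615234), 79.87532806396484)
[[0.4574436636690759, 0.33792574576451717], [0.4243847262612425, 0.3320766755981407], [0.41920370057248973, 0.3608212065204296], [0.45301503106232044, 0.3669470003757973]] c [0.4385 0.3494]
[0.0294 0.0336 0.0292 0.0344] [ -81.3236 -169.9666  100.2175   10.2692]
103 [[0.4354 0.3692 0.03  ]]
```

>>> arm_command([
  [[0,0,0,-7,-6.5,30,80],[0,0,-0.0875,0,0,40,80],[0,0,-0.0875,0,0,40,80],[0,0,0,0,0,35,80],[0,0,0,0,0,30,80],[0,0,0,0,0,20,80],[0,0,0,0,0,15,80],[0,0,0,0,0,8,80],[0,0,0,0,0,0,80]],
])

```text
time: 4.85
eef_pos: [0.4404, 0.351, 0.0368]
tcp_rot: [-2.403, 2.023, -0.0]
wrist_force: [-0.7, -0.2, 0.7]
gripper_width: 0.915
grasp_force: 0.0
```

>>> arm_command([
  [[0,0,0,1.3,2,3,80],[0,0,0,0,0,0,80],[0,0,0,0,0,0,28],[0,0,0,0,0,0,28],[0,0,0,0,0,0,28],[0,0,0,0,0,0,28],[0,0,0,0,0,0,28],[0,0,0,0,0,0,28],[0,0,0,0,0,0,28]],
], newtons=30)

```text
time: 5.75
eef_pos: [0.4381, 0.3489, 0.0335]
tcp_rot: [2.403, -2.023, -0.0]
wrist_force: [-1.8, -0.1, 0.9]
gripper_width: 0.389
grasp_force: 30.0
```

>>> arm_command([
  [[0,0,0,0,0,-15,28],[0,0,0,0,0,-35,28],[0,0,0,0,0,-40,28],[0,0,0,0,0,-40,28],[0,0,0,0,0,-36,28],[0,0,0,43,-10.3,0,28],[0,0,0,43,-10.3,0,28],[0,0,0,43,-10.3,0,28],[0,0,0,43,-10.3,0,28],[0,0,0,43,-10.3,0,28],[0,0,0,43,-10.3,0,28]],
])

```text
time: 6.85
eef_pos: [0.5432, 0.1036, 0.1992]
tcp_rot: [2.403, -2.023, -0.001]
wrist_force: [1.4, 1.0, -1.5]
gripper_width: 0.387
grasp_force: 30.0
```

>>> arm_command([
  [[0,0,-0.1347,0,0,0,28],[0,0,-0.1347,0,0,0,28],[0,0,-0.1347,0,0,0,28],[0,0,-0.1347,0,0,0,28],[0,0,-0.1347,0,0,0,28],[0,0,-0.1347,0,0,0,28],[0,0,-0.1347,0,0,0,28],[0,0,-0.1347,0,0,0,28],[0,0,-0.1347,0,0,0,28],[0,0,-0.1347,0,0,0,28],[0,0,0,0,0,0,28],[0,0,0,0,0,0,28]],
])

```text
time: 8.05
eef_pos: [0.5429, 0.1053, 0.1992]
tcp_rot: [3.14, -0.088, -0.001]
wrist_force: [-0.0, -0.6, -2.7]
gripper_width: 0.387
grasp_force: 30.0
```

Run:
```python
from rig import r
from h import *
np.set_printoptions(precision=4,suppress=True)
o=r.observe(); print(o["time"],o["eef_pos"],o["tcp_rot"],o["gripper_width"],o["joints"])
c=r.capture("wrist"); cv2.imwrite("pics/w2.png",c["pixels"][:,:,::-1]); print({k:v for k,v in c.items() if k!="pixels"})
for b in blobs(c["pixels"],(20,120,80),(35,255,255),(0,0,640,480),30): print(b[0],b[1],px2w(c,b[1],.04),b[2])
```

```text
8.05 [0.5429 0.1053 0.1992] [ 3.1402 -0.0885 -0.001 ] 0.3874899635098721 [ 0.5455  0.1981 -0.3293 -0.0003 -1.044   0.9691]
{'fx': 407.44804828093737, 'fy': 407.44804828093737, 'cx': 318.0668177249774, 'cy': 242.98482837902822, 'xyz': array([0.6219, 0.1021, 0.3348]), 'orientation': array([ 2.0091, -2.1259, -0.3138])}
330 [285.097  228.0939] [[0.5463 0.1313 0.04  ]] ((285.1039733886719, 227.9956512451172), (38.30010223388672, 8.617522239685059), 87.61405944824219)
333 [348.2432 227.3363] [[0.5442 0.0842 0.04  ]] ((348.2164306640625, 226.99234008789062), (8.59145736694336, 38.17525100708008), 1.5481575727462769)
```

View pics/w2.png

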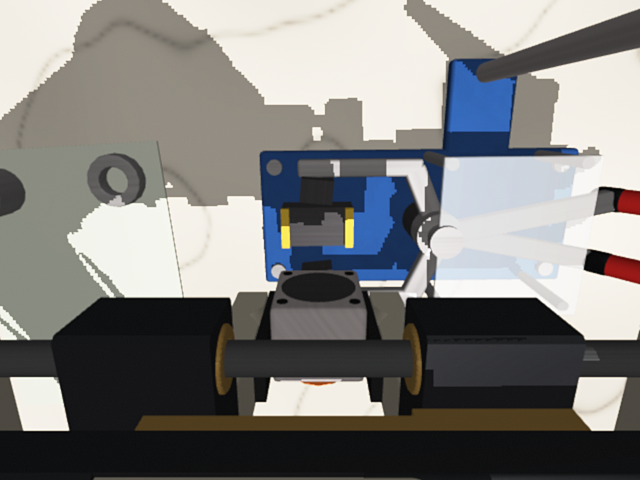

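The wrist view shows both yellow lips, at (285,228) and (348,227), with the empty nest between them. The held block's top face spans (272..366, 307..380), cap towards −x. I check the block against the nest in this same picture.

Run:
```python
from rig import r
from h import *
np.set_printoptions(precision=4,suppress=True)
c=r.capture("wrist"); g=cv2.cvtColor(c["pixels"],cv2.COLOR_RGB2GRAY).astype(int)
print("col318",[(v,g[v,300]) for v in range(296,318,1)]); print([(v,g[v,300]) for v in range(374,390)])
print("row325",[(u,g[325,u]) for u in range(264,280)],[(u,g[325,u]) for u in range(358,374)])
print(px2w(c,[(319,306),(319,381),(272,310),(366,310)],.2077))
```

```text
col318 [(296, np.int64(26)), (297, np.int64(25)), (298, np.int64(25)), (299, np.int64(29)), (300, np.int64(58)), (301, np.int64(79)), (302, np.int64(81)), (303, np.int64(80)), (304, np.int64(80)), (305, np.int64(79)), (306, np.int64(82)), (307, np.int64(86)), (308, np.int64(97)), (309, np.int64(107)), (310, np.int64(111)), (311, np.int64(112)), (312, np.int64(111)), (313, np.int64(112)), (314, np.int64(114)), (315, np.int64(115)), (316, np.int64(113)), (317, np.int64(114))]
[(374, np.int64(43)), (375, np.int64(40)), (376, np.int64(38)), (377, np.int64(86)), (378, np.int64(115)), (379, np.int64(109)), (380, np.int64(160)), (381, np.int64(209)), (382, np.int64(235)), (383, np.int64(242)), (384, np.int64(240)), (385, np.int64(239)), (386, np.int64(239)), (387, np.int64(238)), (388, np.int64(238)), (389, np.int64(238))]
row325 [(264, np.int64(12)), (265, np.int64(11)), (266, np.int64(14)), (267, np.int64(12)), (268, np.int64(11)), (269, np.int64(12)), (270, np.int64(52)), (271, np.int64(94)), (272, np.int64(106)), (273, np.int64(108)), (274, np.int64(110)), (275, np.int64(114)), (276, np.int64(115)), (277, np.int64(115)), (278, np.int64(115)), (279, np.int64(115))] [(358, np.int64(118)), (359, np.int64(118)), (360, np.int64(117)), (361, np.int64(114)), (362, np.int64(112)), (363, np.int64(108)), (364, np.int64(105)), (365, np.int64(96)), (366, np.int64(59)), (367, np.int64(13)), (368, np.int64(9)), (369, np.int64(14)), (370, np.int64(13)), (371, np.int64(13)), (372, np.int64(14)), (373, np.int64(14))]
[[0.5613 0.1054 0.2077]
 [0.5315 0.107  0.2077]
 [0.5607 0.1216 0.2077]
 [0.5589 0.0894 0.2077]]
```

>>> arm_command([
  [[0,0,0,-0.5,-0.5,30,28],[0,0,0,0,0,35,28],[0,0,0,0,0,25,28],[0,0,0,0,0,15,28],[0,0,0,0,0,10,28],[0,0,0,0,0,6,28],[0,0,0,0,0,4,28],[0,0,0,0,0,3,28],[0,0,0,0,0,0,28],[0,0,0,0,0,0,28]],
])

```text
time: 9.15
eef_pos: [0.5431, 0.106, 0.0721]
tcp_rot: [-3.14, 0.082, -0.001]
wrist_force: [0.5, 0.6, -2.0]
gripper_width: 0.386
grasp_force: 30.0
```

>>> arm_command([
  [[0,0,0,0,0,2,28],[0,0,0,0,0,1.5,28],[0,0,0,0,0,1,28],[0,0,0,0,0,0.5,28],[0,0,0,0,0,0,28]],
])

```text
time: 9.65
eef_pos: [0.5427, 0.1059, 0.0666]
tcp_rot: [3.14, -0.082, -0.0]
wrist_force: [0.9, -0.5, -1.3]
gripper_width: 0.383
grasp_force: 30.0
```

>>> arm_command([
  [[0,0,0,0,0,0.7,28],[0,0,0,0,0,0,28],[0,0,0,0,0,0,40],[0,0,0,0,0,0,52],[0,0,0,0,0,0,52],[0,0,0,0,0,0,52],[0,0,0,0,0,-10,52],[0,0,0,0,0,-25,52],[0,0,0,0,0,-40,52],[0,0,0,0,0,-40,52],[0,0,0,0,0,-40,52],[0,0,0,0,0,0,52]],
])

```text
time: 10.85
eef_pos: [0.5456, 0.1068, 0.2279]
tcp_rot: [-3.136, 0.08, -0.016]
wrist_force: [-0.5, 1.3, -0.2]
gripper_width: 0.59
grasp_force: 0.0
```

Run:
```python
from rig import r
from h import *
o=r.observe(); print(o["time"],o["eef_pos"],o["tcp_rot"])
a=r.capture("wrist"); s=r.capture("side")["pixels"][160:380,260:420]
im=np.hstack([a["pixels"][140:340,200:600],cv2.resize(s,None,fx=2,fy=200/110*1.1/1.1)[:200] if 0 else cv2.resize(s,(291,400))[200:400]])
cv2.imwrite("pics/w3.png",np.vstack([im])[:,:,::-1])
print({k:v for k,v in a.items() if k!="pixels"})
```

```text
10.85 [0.54564685 0.1068143  0.22789972] [-3.13640471  0.08044966 -0.01568041]
{'fx': 407.44804828093737, 'fy': 407.44804828093737, 'cx': 318.0668177249774, 'cy': 242.98482837902822, 'xyz': array([0.62313995, 0.10353796, 0.36425169]), 'orientation': array([ 2.02257124, -2.12794245, -0.30740397])}
```

View pics/w3.png

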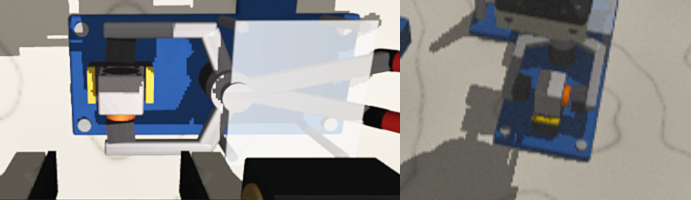

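The picture shows the block seated between the yellow lips at (120,85), standing level between the jaws, with the orange cap facing the lower jaw (−x side). The side crop confirms it, with the cap at (567,95). Next I rise, turn, and fly over to the handles' side.

>>> arm_command([
  [[0,0,0.1428,0,0,-10,87],[0,0,0.1428,0,0,-10,87],[0,0,0.1428,0,0,-10,87],[0,0,0.1428,0,0,-10,87],[0,0,0.1428,0,0,-10,87],[0,0,0.1428,0,0,-10,87],[0,0,0.1428,0,0,-10,87],[0,0,0.1428,0,0,-10,87],[0,0,0.1428,0,0,-10,87],[0,0,0.1428,0,0,-10,87],[0,0,0.1428,0,0,-10,87],[0,0,0,43,0,0,87],[0,0,0,43,0,0,87],[0,0,0,43,0,0,87],[0,0,0,43,0,0,87],[0,0,0,43,0,0,87],[0,0,0,43,0,0,87],[0,0,0,43,0,0,87],[0,0,0,43,0,0,87],[0,0,0,0,0,0,87]],
])

```text
time: 12.95
eef_pos: [0.5235, -0.2416, 0.3291]
tcp_rot: [2.156, -2.282, -0.004]
wrist_force: [-0.7, 0.7, -0.1]
gripper_width: 0.991
grasp_force: 0.0
```

```bash
cat >> h.py <<'E'
NEST=np.array([.5437,.106,0]); YAW=np.radians(87.2)
PX=np.array([np.cos(YAW),np.sin(YAW),0]); PY=np.array([-PX[1],PX[0],0]); PZ=np.array([0,0,1.])
O=NEST-.085*PX
def pw(x,y,z): return O+x*PX+y*PY+z*PZ
S,C=np.sin(np.radians(35)),np.cos(np.radians(35))
TZ=S*PX-C*PZ; TX=-C*PX-S*PZ; RT=np.c_[TX,PY,TZ]   # leaned tool
E
python3 - <<'E'
from rig import r
from h import *
np.set_printoptions(precision=4,suppress=True)
o=r.observe(); print(o["time"],o["eef_pos"],o["tcp_rot"],o["joints"])
t=r.capture("top"); w=r.capture("wrist"); s=r.capture("side")
for k,c in(("top",t),("side",s),("wrist",w)):
    for b in blobs(c["pixels"],(0,120,60),(8,255,255),(0,0,640,480),8):
        z=.122; print(k,b[0],b[1],[round(x,1) for x in b[2][1]])
    print(" predicted tops",w2px(c,[pw(-.166,.023,.1245),pw(-.166,-.023,.1245)]).tolist(),"feet",w2px(c,[pw(-.118,.023,.055),pw(-.118,-.023,.055)]).tolist(),"pin",w2px(c,pw(0,0,.08)).tolist())
cv2.imwrite("pics/w4.png",np.vstack([cv2.resize(s["pixels"][180:300,300:440],(700,600))])[:,:,::-1])
E
```

```text
12.95 [ 0.5235 -0.2416  0.3291] [ 2.1558 -2.2815 -0.0037] [-0.093   0.157  -0.0781  0.0005 -1.3392  0.0362]
top 271 [ 30.2915 123.4133] [29.8, 10.6]
top 258 [ 80.9496 125.6783] [27.6, 10.6]
top 398 [254.4146 199.0276] [42.5, 10.0]
top 4233 [ 28.7468 258.6421] [62.0, 73.6]
top 35 [604.3714 411.4571] [18.0, 4.0]
top 489 [630.5399 415.3211] [28.0, 20.0]
 predicted tops [[386.7334918749432, 301.8574507460154], [388.1764786256321, 280.04648298330306]] feet [[361.2750169394152, 303.55815104396123], [362.83232970266147, 282.8494490578642]] pin [[308.57580034626784, 286.72847787115916]]
side 333 [461.8318 109.2883] [25.0, 20.0]
side 85 [454.2941 139.8824] [19.0, 7.4]
side 163 [351.3926 228.4663] [6.5, 33.5]
side 158 [371.6266 231.6076] [6.6, 33.9]
side 524 [236.8569 339.7786] [12.1, 48.4]
 predicted tops [[374.46008063302946, 214.93643365790015], [354.23562776687027, 211.77568505660798]] feet [[368.6831151525044, 251.25308500930402], [348.8496343295037, 247.94066121233]] pin [[350.24926604078973, 281.8974160725769]]
wrist 312 [291.391  321.7308] [24.5, 15.4]
wrist 285 [337.8281 321.1088] [15.2, 22.8]
 predicted tops [[340.9501945328389, 314.83214657115275], [291.0296502544924, 315.24365551049414]] feet [[337.0668197618559, 325.26015827921435], [295.95235353569035, 325.599590720851]] pin [[317.3968132848497, 428.697931755666]]
```

View pics/w4.png

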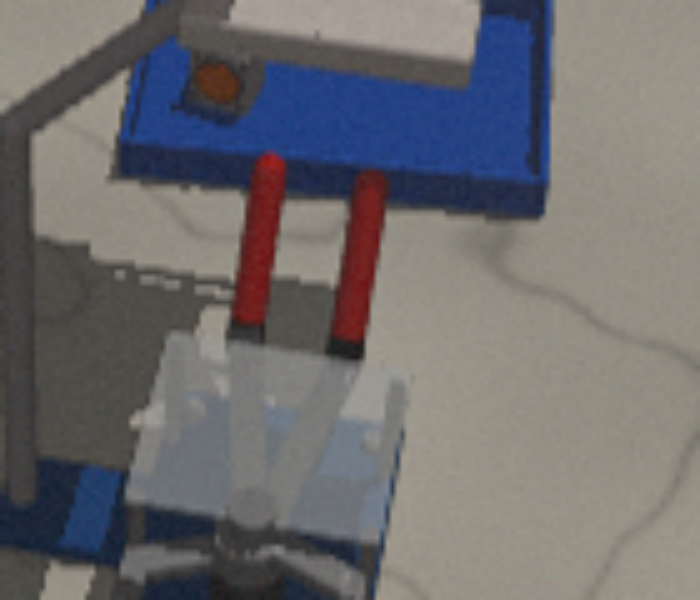

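The handle tops at crop (270,160) and (372,180), and the feet at (247,325) and (345,345), match my press model within 1–2 mm. Now I work out the lean and the approach.

```bash
cat >> h.py <<'E'
def delta(o,R1,p1):
    R0=R.from_rotvec(o["tcp_rot"]).as_matrix()
    return R.from_matrix(R0.T@R1).as_rotvec().round(4),(R0.T@(p1-o["eef_pos"])*1000).round(1),(R1.T@(p1-o["eef_pos"])*1000).round(1)
E
python3 - <<'E'
from rig import r
from h import *
o=r.observe(); g=pw(-.152,0,.104)
print(g)
for b in (.113,.003): print(b,delta(o,RT,g-TZ*b))
E
```

```text
[ 0.5321226  -0.13071705  0.104     ]
0.113 (array([ 6.000e-04, -6.104e-01, -5.100e-03]), array([-42.5,  -2.7, 133.2]), array([ 41.6,  -2.6, 133.5]))
0.003 (array([ 6.000e-04, -6.104e-01, -5.100e-03]), array([-105.5,   -2.6,  223.3]), array([ 41.6,  -2.6, 243.5]))
```

>>> arm_command([
  [[0,-0.1017,-0.001,0,0,0,87],[0,-0.1017,-0.001,0,0,0,87],[0,-0.1017,-0.001,0,0,0,87],[0,-0.1017,-0.001,0,0,0,87],[0,-0.1017,-0.001,0,0,0,87],[0,-0.1017,0,0,0,0,87],[0,0,0,21,-1.3,0,87],[0,0,0,21,-1.3,0,87],[0,0,0,0,0,25,87],[0,0,0,0,0,35,87],[0,0,0,0,0,35,87],[0,0,0,0,0,25,87],[0,0,0,0,0,13,87],[0,0,0,0,0,0,87],[0,0,0,0,0,0,87]],
])

```text
time: 14.6
eef_pos: [0.5299, -0.1966, 0.1984]
tcp_rot: [-1.826, 1.911, 0.571]
wrist_force: [0.5, 0.1, 0.6]
gripper_width: 0.997
grasp_force: 0.0
```

Run:
```python
from rig import r
from h import *
o=r.observe(); g=pw(-.152,0,.104); print(o["time"],o["joints"].round(2))
for b in (.113,.003): print(b,delta(o,RT,g-TZ*b))
c=r.capture("wrist"); cv2.imwrite("pics/w5.png",c["pixels"][:,:,::-1])
```

```text
14.6 [-0.41  0.41  0.05 -0.57 -1.47  0.5 ]
0.113 (array([-0.0001, -0.0026,  0.0033]), array([0.2, 1. , 2.2]), array([0.2, 1. , 2.2]))
0.003 (array([-0.0001, -0.0026,  0.0033]), array([-1.000e-01,  1.000e+00,  1.122e+02]), array([  0.2,   1. , 112.2]))
```

View pics/w5.png

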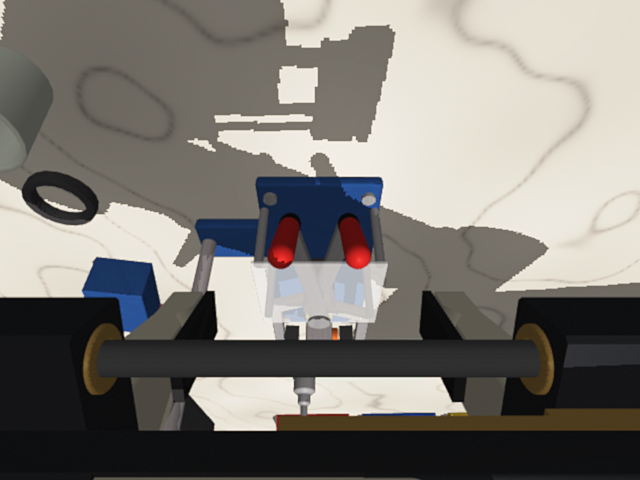

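The red handle tops are at (281,258) and (357,258), centred between the fingers (about 318). I advance along the tool axis.

>>> arm_command([
  [[0,0,0,0,1,20,87],[0,0,0,0,0,30,87],[0,0,0,0,0,25,87],[0,0,0,0,0,18,87],[0,0,0,0,0,12,87],[0,0,0,0,0,7,87],[0,0,0,0,0,0,87],[0,0,0,0,0,0,87]],
])

```text
time: 15.45
eef_pos: [0.5321, -0.1326, 0.1067]
tcp_rot: [-1.823, 1.911, 0.571]
wrist_force: [0.1, -0.2, 0.4]
gripper_width: 0.993
grasp_force: 0.0
```

>>> arm_command([
  [[0,0,0,0,0,0,60],[0,0,0,0,0,0,54],[0,0,0,0,0,0,48],[0,0,0,0,0,0,44],[0,0,0,0,0,0,40],[0,0,0,0,0,0,36],[0,0,0,0,0,0,32],[0,0,0,0,0,0,28],[0,0,0,0,0,0,24],[0,0,0,0,0,0,20],[0,0,0,0,0,0,20],[0,0,0,0,0,0,20],[0,0,0,0,0,0,20]],
], newtons=32)

```text
time: 16.75
eef_pos: [0.5325, -0.1339, 0.1064]
tcp_rot: [-1.824, 1.912, 0.568]
wrist_force: [1.6, -7.6, 0.9]
gripper_width: 0.344
grasp_force: 32.1
```

>>> arm_command([
  [[0,0,0,0,0,0,20],[0,0,0,0,0,0,20],[0,0,0,0,0,0,20]],
])

```text
time: 17.05
eef_pos: [0.5325, -0.1339, 0.1063]
tcp_rot: [-1.824, 1.912, 0.568]
wrist_force: [1.4, -7.0, 1.9]
gripper_width: 0.342
grasp_force: 32.1
```

Run:
```python
from rig import r
from h import *
o=r.observe(); print(o["gripper_width"],o["grasp_force"])
s=r.capture("side"); t=r.capture("top")
p=w2px(s,pw(.085,0,.055))[0].astype(int); q=w2px(t,pw(.085,0,.055))[0].astype(int); print(p,q)
f=lambda c,p:cv2.resize(c["pixels"][p[1]-30:p[1]+30,p[0]-40:p[0]+40],(400,300),interpolation=cv2.INTER_CUBIC)
cv2.imwrite("pics/w6.png",np.hstack([f(s,p),f(t,q)])[:,:,::-1])
```

```text
0.341839556255591 32.100934982299805
[342 321] [270 284]
```

View pics/w6.png

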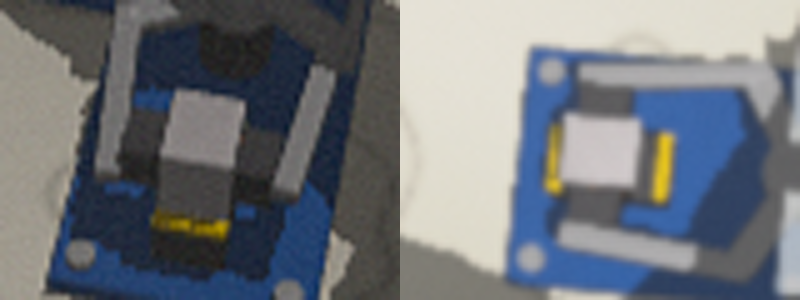

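Both views show the jaws bearing on the block with no orange visible: the cap is home. I release, then retreat along the tool axis.

>>> arm_command([
  [[0,0,0,0,0,0,40],[0,0,0,0,0,0,50],[0,0,0,0,0,0,62],[0,0,0,0,0,0,75],[0,0,0,0,0,0,87],[0,0,0,0,0,0,87],[0,0,0,0,0,0,87],[0,0,0,0,0,0,87],[0,0,0,0,0,-10,87],[0,0,0,0,0,-25,87],[0,0,0,0,0,-40,87],[0,0,0,0,0,-40,87],[0,0,0,0,0,-45,87],[0,0,0,0,0,-45,87],[0,0,0,0,0,-40,87],[0,0,0,0,0,0,87]],
])

```text
time: 18.75
eef_pos: [0.525, -0.2763, 0.312]
tcp_rot: [-1.824, 1.913, 0.561]
wrist_force: [0.3, 0.2, 0.2]
gripper_width: 0.996
grasp_force: 0.0
```

Run:
```python
from rig import r
from h import *
o=r.observe(); print(o["time"],o["eef_pos"],o["joints"].round(2))
D=np.c_[-PX,PY,-PZ]; print(delta(o,D,pw(-.25,0,.34)))
s=r.capture("side"); t=r.capture("top"); im=s["pixels"]
for b in blobs(im,(0,120,60),(8,255,255),(330,190,400,270),8): print("handle",b[0],b[1])
print("orange",[b[:2] for b in blobs(im,(3,120,80),(20,255,255),(320,295,370,345),3)])
x=t["pixels"][255:320,235:315].astype(int); m=((x.max(2)-x.min(2)<22)&(x.min(2)>120)).astype(np.uint8)
n,l,st,ce=cv2.connectedComponentsWithStats(m)
for i in range(1,n):
    if 60<st[i,4]: print(st[i],ce[i]+(235,255),px2w(t,ce[i]+(235,255),.075))
```

```text
18.75 [ 0.524978   -0.27629796  0.31203014] [-0.51  0.4   0.29 -0.54 -1.73  0.45]
(array([-0.0073,  0.6042,  0.0015]), array([-55.2,  -0.2,   4.1]), array([-47.8,  -0. , -28. ]))
handle 142 [351.69014085 227.31690141]
handle 138 [371.57246377 231.16666667]
orange [(np.int32(3), array([350., 319.])), (np.int32(4), array([349. , 323.5]))]
[   0    0   80   65 2752] [272.9244186  283.14389535] [[0.54482672 0.09905336 0.075     ]]
[ 27  22  16  14 203] [269.62561576 283.66502463] [[0.54338245 0.10615779 0.075     ]]
```

>>> arm_command([
  [[0,0.1007,0,0,0,0,80],[0,0.1007,0,0,0,0,80],[0,0.1007,0,0,0,0,80],[0,0.1007,0,0,0,0,80],[0,0.1007,0,0,0,0,80],[0,0.1007,0,0,0,0,80],[0,0,0,0,0,-28,80],[0,0,0,-43,0,0,80],[0,0,0,-43,0,0,80],[0,0,0,-43,0,0,80],[0,0,0,-43,0,0,80],[0,0,0,-43,0,0,80],[0,0,0,-43,0,0,80],[0,0,0,-43,0,0,80],[0,0,0,-43,0,0,80],[0,0,0,-39,0,0,80]],
])

```text
time: 20.45
eef_pos: [0.5418, 0.1123, 0.3363]
tcp_rot: [-2.167, 2.27, 0.006]
wrist_force: [0.7, -0.4, 0.2]
gripper_width: 0.915
grasp_force: 0.0
```

>>> arm_command([
  [[0,0,-0.1428,0,0,8,70],[0,0,-0.1428,0,0,8,70],[0,0,-0.1428,0,0,8,70],[0,0,-0.1428,0,0,8,70],[0,0,-0.1428,0,0,8,70],[0,0,-0.1428,0,0,8,60],[0,0,-0.1428,0,0,8,60],[0,0,-0.1428,0,0,8,60],[0,0,-0.1428,0,0,8,60],[0,0,-0.1428,0,0,8,60],[0,0,-0.1428,0,0,8,60],[0,0,0,0,0,10,60],[0,0,0,0,0,0,60],[0,0,0,0,0,0,60]],
])

```text
time: 21.85
eef_pos: [0.5427, 0.1108, 0.2387]
tcp_rot: [-3.135, 0.079, -0.001]
wrist_force: [-0.3, 0.4, 0.3]
gripper_width: 0.684
grasp_force: 0.0
```

Run:
```python
from rig import r
from h import *
o=r.observe(); print(o["time"],o["eef_pos"],o["joints"].round(2))
print(delta(o,np.c_[-PY,-PX,-PZ],np.array([.5432,.106,.067])))
```

```text
21.85 [0.54272009 0.11076045 0.23874765] [ 0.55  0.17 -0.27 -0.   -1.13  0.97]
(array([-0.0053, -0.0003, -0.0017]), array([  0.7,   5.6, 171.7]), array([  0.7,   4.7, 171.7]))
```

>>> arm_command([
  [[-0.0053,0,0,0.7,4.7,30,58],[0,0,0,0,0,40,58],[0,0,0,0,0,40,58],[0,0,0,0,0,28,58],[0,0,0,0,0,15,58],[0,0,0,0,0,10,58],[0,0,0,0,0,5,58],[0,0,0,0,0,0,58],[0,0,0,0,0,0,58]],
])

```text
time: 22.75
eef_pos: [0.5443, 0.1067, 0.072]
tcp_rot: [-3.139, 0.075, -0.004]
wrist_force: [-0.2, -0.1, 0.5]
gripper_width: 0.664
grasp_force: 0.0
```

>>> arm_command([
  [[0,0,0,-1,0.5,3,58],[0,0,0,0,0,1,58],[0,0,0,0,0,0,58],[0,0,0,0,0,0,44],[0,0,0,0,0,0,36],[0,0,0,0,0,0,28],[0,0,0,0,0,0,28],[0,0,0,0,0,0,28],[0,0,0,0,0,0,28]],
], newtons=30)

```text
time: 23.65
eef_pos: [0.5429, 0.1061, 0.0672]
tcp_rot: [-3.14, 0.074, -0.003]
wrist_force: [-0.3, 0.7, 0.9]
gripper_width: 0.387
grasp_force: 30.0
```

>>> arm_command([
  [[0,0,0,0,0,-10,28],[0,0,0,0,0,-25,28],[0,0,0,0,0,-40,28],[0,0,0,0,0,-45,28],[0,0,0,0,0,-45,28],[0,0,0,0,0,-45,28],[0,0,0,0,0,-45,28],[0,0,0,0,0,-20,28]],
])

```text
time: 24.45
eef_pos: [0.543, 0.1056, 0.3475]
tcp_rot: [-3.138, 0.074, -0.011]
wrist_force: [-0.1, -0.1, -1.8]
gripper_width: 0.387
grasp_force: 30.0
```

>>> arm_command([
  [[0,0,0,-4.7,44,0,28],[0,0,0,-4.7,44,0,28],[0,0,0,-4.7,44,0,28],[0,0,0,-4.7,44,0,28],[0,0,0,-4.7,44,0,28],[0,0,0,-4.7,44,0,28],[0,0,0,-4.7,44,0,28],[0,0,0,-4.7,44,0,28],[0,0,0,-4.7,44,0,28],[0,0,0,-4.7,44,0,28],[0,0,0,0,0,40,28],[0,0,0,0,0,40,28],[0,0,0,0,0,40,28],[0,0,0,0,0,0,28],[0,0,0,0,0,0,28]],
])

```text
time: 25.95
eef_pos: [0.4745, -0.3317, 0.2226]
tcp_rot: [-3.14, 0.074, -0.0]
wrist_force: [0.5, -0.0, -1.9]
gripper_width: 0.387
grasp_force: 30.0
```

Run:
```python
from rig import r
from h import *
o=r.observe(); print(o["time"],o["eef_pos"],o["tcp_rot"],o["gripper_width"],o["grasp_force"],o["joints"].round(2))
s=r.capture("side"); w=r.capture("wrist")["pixels"]
cv2.imwrite("pics/w7.png",np.hstack([cv2.resize(w,(533,400)),cv2.resize(s["pixels"][100:260,300:407],(267,400))])[:,:,::-1])
```

```text
25.95 [ 0.47454934 -0.33170774  0.2226463 ] [-3.14049851e+00  7.41693954e-02 -2.38285897e-05] 0.3865948441741244 29.99979794025421 [-0.27  0.22 -0.24 -0.   -1.11  1.8 ]
```

View pics/w7.png

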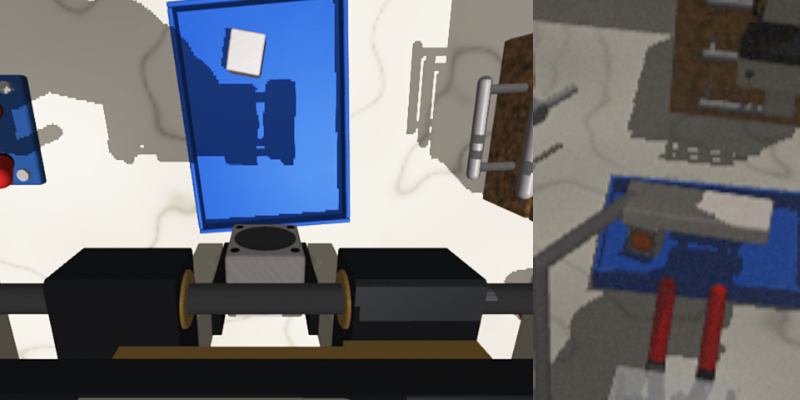

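The wrist view shows the block held at (265,255), in line with the tray. The finished block at (245,52) is far away, and the side crop shows both handles open. Lowering.

>>> arm_command([
  [[0,0,0,0,0,30,28],[0,0,0,0,0,40,28],[0,0,0,0,0,40,28],[0,0,0,0,0,30,28],[0,0,0,0,0,18,28],[0,0,0,0,0,10,28],[0,0,0,0,0,6,28],[0,0,0,0,0,4,28],[0,0,0,0,0,0,28],[0,0,0,0,0,0,28]],
])

```text
time: 27.05
eef_pos: [0.4756, -0.3315, 0.0447]
tcp_rot: [-3.141, 0.074, -0.004]
wrist_force: [0.2, 0.1, -1.4]
gripper_width: 0.385
grasp_force: 30.0
```

>>> arm_command([
  [[0,0,0,0,0,3,28],[0,0,0,0,0,2,28],[0,0,0,0,0,1.5,28],[0,0,0,0,0,1,28],[0,0,0,0,0,0,28]],
])

```text
time: 27.55
eef_pos: [0.4749, -0.3313, 0.0371]
tcp_rot: [-3.14, 0.074, -0.002]
wrist_force: [-2.8, 2.3, 8.3]
gripper_width: 0.388
grasp_force: 30.0
```

Contact with the tray floor (about 10 N). Release and rise.

>>> arm_command([
  [[0,0,0,0,0,-0.5,28],[0,0,0,0,0,0,40],[0,0,0,0,0,0,54],[0,0,0,0,0,0,60],[0,0,0,0,0,0,60],[0,0,0,0,0,-8,60],[0,0,0,0,0,-20,60],[0,0,0,0,0,-40,60],[0,0,0,0,0,-40,60],[0,0,0,0,0,-40,60],[0,0,0,0,0,-30,60],[0,0,0,-40,0,0,60],[0,0,0,0,0,0,60],[0,0,0,0,0,0,60],[0,0,0,0,0,0,60]],
])

```text
time: 29.05
eef_pos: [0.435, -0.3296, 0.2149]
tcp_rot: [-3.14, 0.075, -0.003]
wrist_force: [-0.2, 0.3, 0.2]
gripper_width: 0.687
grasp_force: 0.0
```

Run:
```python
from rig import r
from h import *
w=r.capture("wrist")["pixels"]; s=r.capture("side")["pixels"]
cv2.imwrite("pics/w8.png",np.hstack([cv2.resize(w,(533,400)),cv2.resize(s[100:260,300:407],(267,400))])[:,:,::-1])
```

```text
(no output)
```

View pics/w8.png

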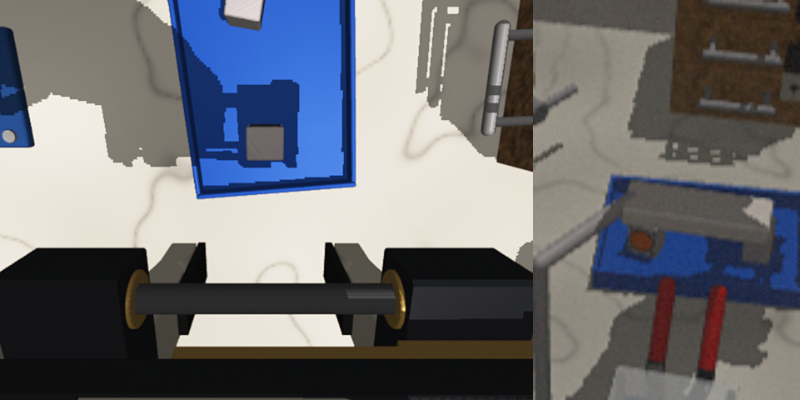

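The block stands upright in the tray at (265,143), the finished one is untouched at (245,12), the handles are open and the arm is clear.

```bash
python3 -c "
from rig import r
print(r.close_job())"
```

```text
the job is handed in; nothing more can be done
None
```

The block's cap was pressed home, the block now stands upright in the blue tray beside the finished one, the press handles are open, and the job is handed in at about 29 s; the hand-in gave no verdict.

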